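Turn a washed lid over on the drying board with a spatula

ROBOT

A 7-joint arm with a two-finger parallel gripper is mounted at the origin on a cart in front of the work surface, level with it; the furniture and walls round the work are solid. World frame = base frame: x ahead of the robot, y to its left, z up, the work surface at z = 0. Lengths are in m, angles in rad, forces in N, time in s.
With the tool pointing down it reaches from about 0.35 to 0.9 m from the base axis. Payload 19.9 kg.
Tool frame: the origin (TCP) lies between the finger pads; the fingertips stand 17 mm ahead of it and the grasp point (between the pads) lies 2 mm behind it (tips_ahead is the distance from the TCP to the fingertips, in m); z points along the fingers, y is the line along which they close (so a half turn about z gives the same grasp; the last joint's range is limited). The gripper opens to 85 mm and grips with 20 to 120 N. Pads are 22 mm wide; open, the fingers measure 114 mm over their backs; the gripper's body (76 mm by 85 mm) begins 54 mm behind the grasp point. The pads swing forward as they close: fully open they stand 13 mm farther back than shut.
Start: joints at [-1.151, 0.417, -0.01, 1.614, 0.005, 1.111, -0.053], TCP at [0.278, 0.56, 0.248] pointing down, gripper open.
Joint ranges: [-2.81, 2.81], [-0.39, 2.02], [-1.27, 1.25], [0.06, 2.57], [-1.19, 4.33], [0.19, 2], [-2.82, 2.82]. Speed limits (rad/s): [1.89, 1.89, 2.39, 2.39, 3.01, 3.01, 3.01].

INTERFACE

Orientations are given as a rotation vector (axis times angle).
In Python, from rig import movep, movel, set_joints, let_go, clamp, dwell, solve_ik, snapshot, IKError, sign_off, current_t, current_q, current_joint_vel, current_tau, current_position, current_eef_rot, current_wrist_force, current_ft_torque, current_gripper_width, current_gripper_force, tips_ahead gives the robot as it stands. Calls block until the motion is done:
- movep(position, orientation): joint-space move of the TCP to a pose.
- movel(position, frame=None, feed=0.15): straight line of the TCP; frame=None keeps the orientation; feed is the mean speed in m/s.
- set_joints(angles): joint-space move.
- let_go() and clamp(): open the fingers fully, or close them until they stop; the grip force is fixed at half the most.
- dwell(seconds).
- solve_ik(position, orientation): joint angles nearest the present ones, or None.
- snapshot(name): name is "side" or "top" or "wrist"; returns a dict with "color" (384x512x3 uint8, blue, green, red), "camera_matrix" (3x3 intrinsics, pixels), "T" (4x4, takes a point from camera to world coordinates); the wrist camera has in their place "T_tool_cam" (4x4, takes a point from camera to tool coordinates, whose origin is the TCP and whose axes are the flange's). Camera axes: x right, y up, looking along -z (the intrinsics and any distortion apply to the point x, -y, -z); pixel columns grow to the right and rows downward; lengths in m; the calibration is good to about 2 mm. A picture is of the moment at which its call begins: read the wrist's pose just before it. There is no depth.
A pose or a line that the arm cannot do raises IKError and nothing moves.
- sign_off(): hands the job in; it is judged then, once.
Readings, each from a call of its own:
- current_t(): time.
- current_q(): joint angles.
- current_joint_vel(): joint speeds.
- current_tau(): joint torques, N m.
- current_position(): TCP position.
- current_eef_rot(): TCP orientation.
- current_wrist_force(): force on the tool from outside, world axes, zero at the start.
- current_ft_torque(): the same for the moment, N m.
- current_gripper_width(): finger opening in m.
- current_gripper_force(): force on a finger pad.
Only numpy, scipy, OpenCV 4.12 (cv2) and the standard library are available. Lean on these libraries where they do the work, as an engineer would, in place of code of your own. Each camera call takes 0.05 s, during which the arm holds its last target. There are 200 camera calls.

TASK

The square green lid was put on the lower half of the drying board with its white seal down. Pick up the spatula, set its blade down on the board in front of the lid, slide it along the board, resting on it no harder than a light touch, under the lid's front edge and tip the lid over the step, so that it lies flat on the upper half with the seal facing up; never touch the lid with the gripper or ram it. Then lay the spatula back on the worktop, on its blade and foot as you found it, and leave the other things alone.

Things in the scene. Friction and masses are not known exactly. Their poses are not given: they have to be found in the camera images.
- drying_board: Wooden two-level board, fixed, 325 long (x) by 122 wide. Origin midway across, at the foot of the step, 8 mm below the lower half's top; its height differs by up to 4 mm from the worktop's. Lower half: x -175 to 0, top at z 8; upper half: x 0 to 150, top at z 20. The step at x = 0 is an upright 12 mm face. Side cheeks 12 wide, 9 high, x -112 to 0, leave a bay 98 wide, open to -x
- step_edge (a point): Middle of the top edge of the board's step: (0, 0, 20 mm) in the board's frame; axes as the board's. A lip 8 high closes the far end of the upper half (inner face at x 142). The lower half is bare in front of the lid, x -175 to -112
- lid: Square green lid, 80 to 145 g: plate 90 x 90 x 6, under it a white seal 3 deep, tapering from 86 square to 66 square at the bottom. Seal down, the plate's edge stands 3 mm above the board, with the seal sloping down behind it. Origin: centre of the seal's bottom face; z points to the plate's outer face (up at the start, down when turned over); x along the board's x within 0.04 rad
- lid_front (a point): Middle of the front lower edge of the lid's plate: (-45, 0, 3 mm) in the lid's frame; axes as the lid's. The blade goes in here, about a third of the lid's length: under its middle the lid would be lifted off whole. The lid's far edge starts 3 to 16 mm short of the step; the blade pushes it along until it meets the step
- spatula: Steel spatula, 130 g, 182 long, black rubber handle that grips well, lying on its blade and on the foot under the handle's end. Origin: on the worktop below the grip point; x to the blade tip, z up. Handle: 18 wide (y), 24 high, x -75 to 30, centre line at z 43. Foot: 12 thick, at x -66, down to z 0. The cranked neck fills x 23 to 49
- blade_tip (a point): Middle of the blade's front end, underside: (107, 0, 0 mm) in the spatula's frame; axes as the spatula's. The blade is stiff and flat, 46 wide, 2 thick, x 39 to 107, underside at z 0, square end
- handle_mid (a point): Grip point in the middle of the handle: (0, 0, 43 mm) in the spatula's frame; axes as the spatula's
- yellow_mug: Yellow mug, 84 x 119 x 100, bystander; origin at the centre of its underside
- tin: Low gold tin, diameter 86, 40 high, bystander; origin at the centre of its underside
- spice_jar: Spice jar with green cap, diameter 46, 106 high, bystander; origin at the centre of its underside
- teaspoon: Steel teaspoon, 136 x 29 x 13, bystander; origin at the centre of its underside
- tape: Roll of tape lying flat, diameter 100, 25 high, bystander; origin at the centre of its underside
Things that resemble listed ones, but are neither listed nor needed, are in the scene too. Leave any purple look-alike of the spatula alone.

How it is judged:
By the outcome, as a careful person would: the job done as asked, in the order asked, and still so for the second after the job is handed in, with the robot touching nothing.
It also fails if it takes over 67 s, if anything falls off the work surface, if the arm or the gripper's body presses on something with over 40 N, if the wrist force passes 120 N, or if a joint passes its speed limit or range.

## Working session

There is one attempt and no reset: what is moved stays moved. The work goes in short steps, each a Python script; the robot and the scene stay as the last script left them, time stands still between calls to the robot, and variables do not carry over. Pictures are saved under pics/ and viewed, at most 10 in all, crops included, and the job is handed in when it is done.

```bash
mkdir -p pics; ls; python3 - <<'E'
from rig import *
import cv2,numpy as np
for n in ("side","top"):
    s=snapshot(n); cv2.imwrite(f"pics/{n}0.png",s["color"]); np.savez(f"{n}0.npz",K=s["camera_matrix"],T=s["T"],c=s["color"]); print(n,[k for k in s],s["camera_matrix"],s["T"])
s=snapshot("wrist"); print(s["T_tool_cam"],s["camera_matrix"],[k for k in s])
print(current_t(),current_position(),current_eef_rot(),tips_ahead if not callable(tips_ahead) else tips_ahead())
a=cv2.imread("pics/side0.png")
E
```

```text
pics
side ['color', 'camera_matrix', 'T'] [[368.57995255   0.         256.12140429]
 [  0.         368.57995255 192.85271374]
 [  0.           0.           1.        ]] [[-0.98992825  0.06167267 -0.12743053  0.39281802]
 [-0.1405564  -0.53567683  0.83264292  1.10479035]
 [-0.01691027  0.84216793  0.53895011  0.75362207]
 [ 0.          0.          0.          1.        ]]
top ['color', 'camera_matrix', 'T'] [[403.91505397   0.         249.19103432]
 [  0.         403.91505397 191.0867001 ]
 [  0.           0.           1.        ]] [[ 0.00331587  0.98168848 -0.19046452  0.31376942]
 [-0.99998139  0.00423033  0.0043948   0.03262733]
 [ 0.00512005  0.1904464   0.98168424  1.24608712]
 [ 0.          0.          0.          1.        ]]
[[ 1.00114136e-03  9.55777563e-01  2.94088844e-01  7.60423607e-02]
 [ 9.99998621e-01 -1.34657302e-03  9.72101821e-04  9.01257468e-04]
 [ 1.32512521e-03  2.94087465e-01 -9.55777593e-01 -1.26401655e-01]
 [ 0.00000000e+00  0.00000000e+00  0.00000000e+00  1.00000000e+00]] [[272.62062241   0.         255.98971368]
 [  0.         272.62062241 194.30967451]
 [  0.           0.           1.        ]] ['color', 'camera_matrix', 'T_tool_cam']
0.15 [0.27836674 0.55931952 0.24782022] [-7.18875188e-01 -3.05812594e+00  1.42379599e-03] 0.017
```

View pics/top0.png

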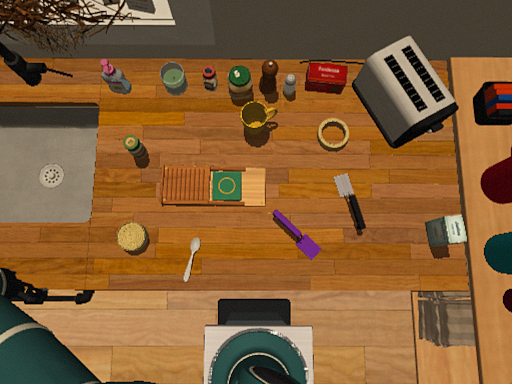

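View pics/side0.png

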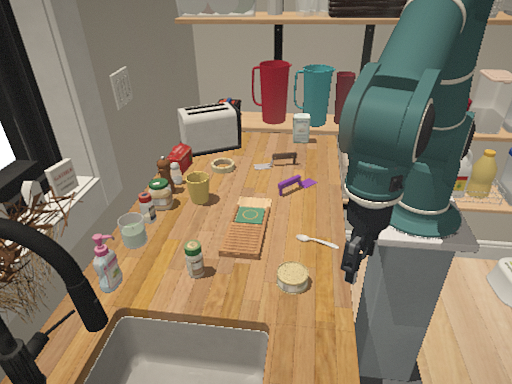

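Top view candidates: the steel spatula with black handle has its blade at (343,185) and handle end at (361,230). The purple look-alike is at (296,235), and the white teaspoon is at (191,258). I choose the steel and black one. The board spans cols 162–266, row 186. Its ribbed upper half is on the left, so board +x is roughly world +y, and the lid is at (227,186).

```bash
cat > h.py <<'E'
import numpy as np,cv2
from rig import *
from scipy.spatial.transform import Rotation as R
def ray(u,v,K,T,z):
    d=T[:3,:3]@np.array([(u-K[0,2])/K[0,0],-(v-K[1,2])/K[1,1],-1]); o=T[:3,3]
    return o+d*(z-o[2])/d[2]
def wrist(name):
    p=np.array(current_position()); r=R.from_rotvec(current_eef_rot()).as_matrix()
    s=snapshot("wrist"); T=np.eye(4); T[:3,:3]=r; T[:3,3]=p
    T=T@s["T_tool_cam"]; cv2.imwrite(f"pics/{name}.png",s["color"]); np.savez(name+".npz",c=s["color"],K=s["camera_matrix"],T=T)
    return s["color"],s["camera_matrix"],T
def load(n):
    d=np.load(n+".npz"); return d["c"],d["K"],d["T"]
def down(yaw,pitch=0):
    # spatula frame heading yaw (world), blade up by pitch; tool z = -spatula z, tool y across the handle
    Rs=R.from_euler('ZY',[yaw,-pitch])
    return (Rs*R.from_matrix(np.array([[1,0,0],[0,-1,0],[0,0,-1]]).T))
E
python3 - <<'E'
from h import *
c,K,T=load("top0")
cr=c[155:245,155:385]; cv2.imwrite("pics/crop.png",cv2.resize(cr,None,fx=3.4,fy=3.4,interpolation=cv2.INTER_CUBIC))
for n,u,v,z in [("bladetip",342,175,0),("handle_end",361,230,.05),("lid",227,186,.017),("stepmid",210,186,.02),("bend",266,186,.008)]: print(n,ray(u,v,K,T,z))
hsv=cv2.cvtColor(c,cv2.COLOR_BGR2HSV)
m=(hsv[...,2]<60); m[:, :320]=0; m[:,385:]=0; m[:150]=0; m[245:]=0
n,l,st,ce=cv2.connectedComponentsWithStats(m.astype(np.uint8)); i=1+st[1:,4].argmax(); ys,xs=np.where(l==i); print(st[i],ce[i],cv2.minAreaRect(np.c_[xs,ys].astype(np.float32)))
E
```

```text
bladetip [ 0.60876078 -0.2670663   0.        ]
handle_end [ 0.42971873 -0.30467037  0.05      ]
lid [0.5680334  0.09611303 0.017     ]
stepmid [0.56718235 0.1486116  0.02      ]
bend [ 0.57042944 -0.02548617  0.008     ]
[348 195  17  40 323] [355.88235294 213.92879257] ((355.54998779296875, 214.1500244140625), (40.47714614868164, 9.803059577941895), 71.56504821777344)
```

View pics/crop.png

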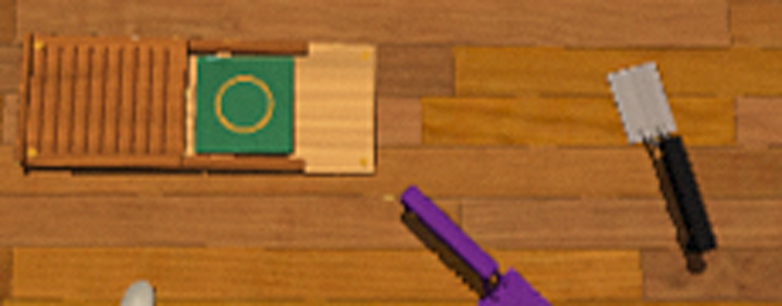

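```bash
python3 - <<'E'
from h import *
print(R.from_rotvec(current_eef_rot()).as_matrix().round(2).tolist())
for f in (0,np.pi):
  for p,y in [((.57,.09,.25),1.57),((.52,-.287,.2),.2),((.52,-.287,.041),.2),((.57,-.06,.05),1.57),((.57,0,.1),1.57)]:
    q=solve_ik(p,down(y+f).as_rotvec()); print(f,p,None if q is None else np.round(q,2))
E
```

```text
[[-0.9, 0.45, -0.0], [0.45, 0.9, -0.0], [-0.0, -0.0, -1.0]]
0 (0.57, 0.09, 0.25) [-0.61  0.36  0.51  1.75 -0.2   1.08 -0.04]
0 (0.52, -0.287, 0.2) [-0.24  0.59  0.96  1.76 -0.55  1.08 -0.46]
0 (0.52, -0.287, 0.041) [-0.14  0.81  0.83  1.85 -0.79  0.85 -0.28]
0 (0.57, -0.06, 0.05) [-0.34  0.65  0.51  1.89 -0.46  0.72  0.43]
0 (0.57, 0, 0.1) [-0.47  0.56  0.54  1.88 -0.39  0.8   0.28]
3.141592653589793 (0.57, 0.09, 0.25) [ 0.58  0.55 -1.08  1.71  0.52  1.2   2.51]
3.141592653589793 (0.52, -0.287, 0.2) [-0.14  0.53  0.8   1.76 -0.43  1.04  2.59]
3.141592653589793 (0.52, -0.287, 0.041) [ 0.15  0.67  0.4   1.84 -0.38  0.71  2.54]
3.141592653589793 (0.57, -0.06, 0.05) [-0.7   0.93  1.08  1.9  -1.01  0.98 -2.28]
3.141592653589793 (0.57, 0, 0.1) [-0.82  0.81  1.08  1.89 -0.86  1.   -2.48]
```

```bash
python3 - <<'E'
from h import *
movep((.57,.06,.24),down(np.pi/2).as_rotvec()); dwell(.1); wrist("wb"); print(current_t())
movep((.515,-.285,.17),down(.21).as_rotvec()); dwell(.1); wrist("ws"); print(current_t())
a=np.vstack([load("wb")[0],load("ws")[0]]); cv2.imwrite("pics/two.png",np.hstack([load("wb")[0],load("ws")[0]])[:,:][:, :]) 
cv2.imwrite("pics/two.png",cv2.resize(np.hstack([load("wb")[0][:, 100:412],load("ws")[0][:,100:412]]),None,fx=1.25,fy=1.25))
E
```

```text
2.375
3.8667
```

View pics/two.png

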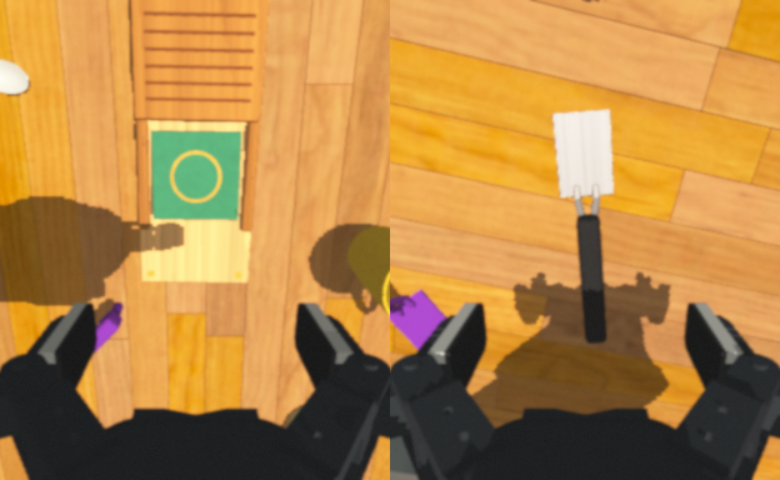

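The left view (from wb) shows the board, with the step line at about (195,121). The lid is centred at (196,175) and its front edge is at y≈219. The front end of the board is at y≈282. The right view shows the steel blade at (583,152) and the black handle from (590,215) to (595,340).

```bash
python3 - <<'E'
from h import *
def rect(m):
    n,l,st,ce=cv2.connectedComponentsWithStats(m.astype(np.uint8)); i=1+st[1:,4].argmax()
    cs,_=cv2.findContours((l==i).astype(np.uint8),cv2.RETR_EXTERNAL,cv2.CHAIN_APPROX_NONE)
    return max(cs,key=len)[:,0,:].astype(np.float32)
def wr(pts,K,T,z):
    P=np.array([ray(u,v,K,T,z)[:2] for u,v in pts]); (cx,cy),s,a=cv2.minAreaRect((P*1000).astype(np.float32))
    print("  rect c",cx,cy,"size",s,"ang",a, "meancorner",cv2.boxPoints(((cx,cy),s,a)).round(1).tolist()); return P
c,K,T=load("wb"); h=cv2.cvtColor(c,cv2.COLOR_BGR2HSV).astype(int)
m=(h[...,0]>60)&(h[...,0]<95)&(h[...,1]>100)&(h[...,2]>60); m[250:]=0
# fill ring
p=rect(m); print("lid"); 
for z in (.013,.017,.021): wr(p,K,T,z)
# board: pale wood front part
for n,u,v,z in [("stepL",137,121,.02),("stepR",260,121,.02),("frontL",142,282,.008),("frontR",248,283,.008),("cheekL",137,222,.017),("cheekR",254,230,.017)]:
    print(n,ray(100+u/1.25,v/1.25,K,T,z).round(4))
c,K,T=load("ws"); h=cv2.cvtColor(c,cv2.COLOR_BGR2HSV).astype(int)
m=(h[...,1]<60)&(h[...,2]>150); m[:80]=0; m[170:]=0; m[:,:200]=0; m[:,300:]=0
print("blade"); wr(rect(m),K,T,.002)
m=(h[...,2]<70); m[:165]=0; m[280:]=0; m[:,235:][:,40:]=0; m[:,:240]=0
q=rect(m); print(q.min(0),q.max(0)); print("handle"); wr(q,K,T,.055)
E
```

```text
lid
  rect c 569.4095458984375 99.6952133178711 size (85.63374328613281, 86.27505493164062) ang 89.39995574951172 meancorner [[525.7999877929688, 57.29999923706055], [612.0999755859375, 56.400001525878906], [613.0, 142.10000610351562], [526.7000122070312, 143.0]]
  rect c 569.4075317382812 100.12020874023438 size (84.66423797607422, 85.29833221435547) ang 89.39997863769531 meancorner [[526.2999877929688, 58.20000076293945], [611.5999755859375, 57.29999923706055], [612.5, 142.0], [527.2000122070312, 142.89999389648438]]
  rect c 569.4055786132812 100.54524993896484 size (83.69474792480469, 84.32160186767578) ang 89.39994049072266 meancorner [[526.7999877929688, 59.099998474121094], [611.0999755859375, 58.29999923706055], [612.0, 141.89999389648438], [527.7000122070312, 142.8000030517578]]
stepL [0.5135 0.1524 0.02  ]
stepR [0.6313 0.1527 0.02  ]
frontL [ 0.5091 -0.0202  0.008 ]
frontR [ 0.6301 -0.0211  0.008 ]
cheekL [0.5083 0.0523 0.017 ]
cheekR [0.6319 0.0439 0.017 ]
blade
  rect c 568.2015380859375 -270.5504150390625 size (82.63951110839844, 46.1518440246582) ang 16.209659576416016 meancorner [[522.0999755859375, -259.8999938964844], [535.0, -304.20001220703125], [614.2999877929688, -281.20001220703125], [601.4000244140625, -236.89999389648438]]
[251. 172.] [272. 273.]
handle
  rect c 486.3436584472656 -294.3934631347656 size (105.30056762695312, 17.18797492980957) ang 15.829280853271484 meancorner [[433.29998779296875, -300.5], [438.0, -317.0], [539.2999877929688, -288.29998779296875], [534.7000122070312, -271.79998779296875]]
```

```bash
python3 - <<'E'
from h import *
y0=.279; o=down(y0).as_rotvec(); g=np.array([.508,-.2882])
movep((*g,.11),o); movel((*g,.041),feed=.12); print("F0",current_wrist_force(),current_position())
clamp(); print(current_gripper_width(),current_gripper_force(),current_wrist_force(),current_position(),current_t())
movel((*g,.10),feed=.15); dwell(.15); print("lifted",current_wrist_force(),current_ft_torque(),current_gripper_width())
y1=np.deg2rad(89.4)
movep((.5695,-.075,.10),down(y1).as_rotvec()); dwell(.1)
c,K,T=wrist("wg"); print(current_t(),current_position(),current_wrist_force())
h=cv2.cvtColor(c,cv2.COLOR_BGR2HSV).astype(int)
np.save("pose.npy",current_position())
cv2.imwrite("pics/wg2.png",c)
E
```

```text
F0 [-0.66773296  0.10415601 -0.29859985] [ 0.50836263 -0.288572    0.04173163]
0.01685400874269443 60.1161915063858 [-0.04437346  0.22860863  4.23246781] [ 0.50810847 -0.28827519  0.04118045] 5.5667
lifted [-0.57787439  0.65684683 -1.45873698] [-0.07107438  0.03151152 -0.02263783] 0.01761697263483751
7.3 [ 0.56917004 -0.07645968  0.09979954] [-0.05075377 -0.54701574 -1.44705524]
```

View pics/wg2.png

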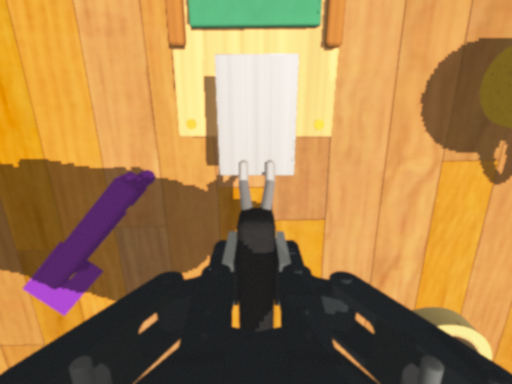

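The blade in the gripper shows its front edge at row 53, cols 216–298, and its heel at row 176. It lines up with the board (cols 180–333) and the lid (190–321).

```bash
python3 - <<'E'
from h import *
c,K,T=load("wg"); p=np.load("pose.npy"); print(p, T[:3,3])
g=cv2.cvtColor(c,cv2.COLOR_BGR2HSV).astype(int)
m=((g[...,1]<45)&(g[...,2]>150)).astype(np.uint8); m[180:]=0;m[:,:200]=0;m[:,310:]=0
for r in (56,80,110,140,165): 
    x=np.where(m[r])[0]; print(r,x.min(),x.max(), ray((x.min()+x.max())/2,r,K,T,.061)[:2]-p[:2],(x.max()-x.min()+1))
col=np.where(m[:,257])[0]; print(col.min(),col.max())
for z in (.055,.058,.061,.064): print(z,[ (ray(257,r,K,T,z)[:2]-p[:2]).round(4) for r in (col.min()-.5,176)])
for z in (.008,.012): print("board front",ray(180,136,K,T,z),ray(333,136,K,T,z))
for z in (.012,.015,.018): print("lid front low", ray(190,26,K,T,z),ray(321,24.5,K,T,z))
E
```

```text
[ 0.56917004 -0.07645968  0.09979954] [ 5.69688211e-01 -2.72063014e-04  2.26136488e-01]
56 215 297 [0.00078529 0.10441252] 83
80 216 296 [0.00062408 0.09222694] 81
110 217 295 [0.0004113  0.07614258] 79
140 218 294 [0.00018486 0.05902603] 77
165 220 293 [0.00029157 0.04389609] 74
55 173
0.055 [array([0.0014, 0.1062]), array([0.0005, 0.0355])]
0.058 [array([0.0014, 0.1057]), array([0.0005, 0.0363])]
0.061 [array([0.0013, 0.1051]), array([0.0005, 0.037 ])]
0.064 [array([0.0013, 0.1046]), array([0.0005, 0.0377])]
board front [ 0.50957786 -0.01905651  0.008     ] [ 0.629763   -0.02064046  0.008     ]
board front [ 0.51068011 -0.01871206  0.012     ] [ 0.6286614  -0.02026696  0.012     ]
lid front low [0.52471898 0.05567399 0.012     ] [0.61509063 0.05537026 0.012     ]
lid front low [0.52534898 0.0548902  0.015     ] [0.61445455 0.05459073 0.015     ]
lid front low [0.52597899 0.05410641 0.018     ] [0.61381847 0.05381119 0.018     ]
```

```bash
python3 - <<'E'
from h import *
y1=np.deg2rad(89.4); o=down(y1,-.02).as_rotvec()
movep((.569,-.066,.066),o); movel((.569,-.066,.0585),feed=.05); dwell(.2)
f0=np.mean([current_wrist_force() for _ in range(5)],0); print(f0,current_ft_torque(),current_position(),current_t()); np.save("f0.npy",f0)
z=.0585
while z>.042:
    z-=.0006; movel((.569,-.066,z),o,feed=.02); dwell(.05); f=np.array(current_wrist_force())-f0
    print(round(z,4),f.round(2),np.round(current_position()[2],4),np.round(current_ft_torque(),3))
    if f[2]>.8: break
print(current_t())
E
```

```text
[ 0.00728712  0.17491383 -1.27844542] [ 0.06832688 -0.00308309 -0.02636523] [ 0.56918807 -0.06611426  0.0588927 ] 8.0667
0.0579 [ 0.19 -0.52  0.5 ] 0.0579 [ 0.028  0.017 -0.039]
0.0573 [1.09 0.18 0.08] 0.0573 [ 0.03  -0.009 -0.011]
0.0567 [-0.4  -0.16 -0.36] 0.0567 [ 0.012  0.056 -0.042]
0.0561 [ 0.87 -0.82 -0.18] 0.0561 [ 0.046 -0.032 -0.008]
0.0555 [-0.24  0.41 -0.11] 0.0555 [ 0.058  0.018 -0.035]
0.0549 [-0.02 -0.1  -0.09] 0.0549 [ 0.038 -0.035  0.055]
0.0543 [-0.24 -1.19  1.08] 0.0543 [ 0.064 -0.001 -0.013]
10.1667
```

```bash
cat >> h.py <<'E'
def F(n=8):
    a=[]
    for _ in range(n): a.append(current_wrist_force()); dwell(.008)
    return np.mean(a,0)
E
python3 - <<'E'
from h import *
y1=np.deg2rad(89.4); o=down(y1,-.02).as_rotvec(); f0=np.load("f0.npy"); z=.0543
while z>.042:
    f=F()-f0; print(round(z,4),f.round(2),np.round(current_position(),4))
    if f[2]>1.2: break
    z-=.0005; movel((.569,-.066,z),o,feed=.02)
print(current_t())
E
```

```text
0.0543 [-0.42 -0.36  0.13] [ 0.569  -0.066   0.0543]
0.0538 [-0.14 -0.16  0.1 ] [ 0.569  -0.066   0.0538]
0.0533 [-0.15 -0.14 -0.07] [ 0.569  -0.066   0.0533]
0.0528 [-0.16 -0.51 -0.1 ] [ 0.569  -0.066   0.0528]
0.0523 [ 0.09 -0.19 -0.05] [ 0.569  -0.066   0.0523]
0.0518 [-0.   -0.17 -0.14] [ 0.569  -0.066   0.0518]
0.0513 [-0.27 -0.58  0.  ] [ 0.569  -0.066   0.0513]
0.0508 [ 0.35 -0.13  0.02] [ 0.569  -0.066   0.0508]
0.0503 [-0.05  0.02 -0.18] [ 0.569  -0.066   0.0503]
0.0498 [ 0.4  -0.33  0.29] [ 0.569  -0.066   0.0498]
0.0493 [ 0.2  -0.2   0.25] [ 0.569  -0.066   0.0493]
0.0488 [ 0.19 -0.32 -0.31] [ 0.569  -0.066   0.0488]
0.0483 [-0.16 -0.01 -0.15] [ 0.569  -0.066   0.0483]
0.0478 [ 0.05 -0.2   0.66] [ 0.5691 -0.066   0.0479]
0.0473 [-0.07 -1.47  3.25] [ 0.5691 -0.0661  0.0474]
14.6667
```

```bash
cat > slide.py <<'E'
from h import *
import sys
y1=np.deg2rad(89.4); o=down(y1,-.02).as_rotvec(); f0=np.load("f0.npy")
y,z,yend=float(sys.argv[1]),float(sys.argv[2]),float(sys.argv[3]); tgt=float(sys.argv[4])
first=True
while True:
    movel((.569+.0105*(y+.066),y,z),o,feed=.025); f=F(6)-f0
    print(round(y,4),round(z,5),f.round(2),np.round(current_ft_torque()[0],3))
    if abs(f[1])>7 or f[2]>5 or y>=yend-1e-6: break
    z+=float(np.clip((f[2]-tgt)/5000*.7,-.0003,.0005)); y=min(y+.005,yend)
print(current_t()); 
E
python3 slide.py -.066 .0477 -.046 .9; 
```

```text
-0.066 0.0477 [ 0.42 -1.27  1.5 ] -0.01
-0.061 0.04778 [0.21 0.12 1.24] 0.242
-0.056 0.04783 [ 0.01 -0.31  0.7 ] 0.199
-0.051 0.0478 [-0.05  0.13  0.65] 0.178
-0.046 0.04777 [-0.21  0.37  1.14] 0.237
16.5667
```

```bash
python3 slide.py -.041 .04775 -.012 1.0; python3 - <<'E'
from h import *
c,_,_=wrist("wi"); s=snapshot("side")["color"]; cv2.imwrite("pics/wi2.png",np.hstack([c[0:200,130:390],cv2.resize(s[180:280,200:300],(200,200))]))
E
```

```text
-0.041 0.04775 [0.05 0.75 0.43] 0.279
-0.036 0.04767 [0.58 1.04 1.36] 0.349
-0.031 0.04772 [0.22 0.54 0.92] 0.376
-0.026 0.04771 [0.07 0.91 1.06] 0.348
-0.021 0.04772 [-0.3   0.72  1.34] 0.41
-0.016 0.04776 [0.2  0.78 0.95] 0.376
-0.012 0.04776 [0.16 0.68 0.33] 0.353
19.325
```

View pics/wi2.png

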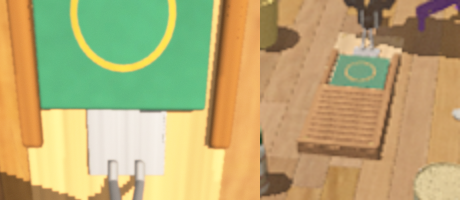

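The blade is under the lid's front edge. That edge is at row 108 in the wrist view, the blade is visible from there back to row 176, and the lid is straight.

```bash
python3 - <<'E'
from h import *
c,K,T=load("wi"); print(current_position())
for z in (.014,.018): print(z,ray(170,108,K,T,z),ray(336,108,K,T,z))
print(current_position()[1]+.105)
E
```

```text
[ 0.56952636 -0.01181143  0.04772489]
0.014 [0.52203165 0.06544782 0.014     ] [0.61412323 0.06460108 0.014     ]
0.018 [0.52323581 0.06548717 0.018     ] [0.61300527 0.06466179 0.018     ]
0.09318857375331109
```

```bash
cat > arc.py <<'E'
from h import *
import sys
y1=np.deg2rad(89.4); o=down(y1,-.02).as_rotvec(); f0=np.load("f0.npy")
for a in map(float,sys.argv[1].split(",")):
    t=np.deg2rad(a); s,c=np.sin(t),np.cos(t); r=.062
    y=.155-.009*s-r*c-.105; z=.0478+r*s-.003*c-.002
    movel((.5696+.0105*(y+.012),y,z),o,feed=.05); f=F(3)-f0; print(a,round(y,4),round(z,4),f.round(2))
    if np.linalg.norm(f)>8: print("STOP"); break
print(current_t())
s=snapshot("side")["color"]; cv2.imwrite("pics/%s.png"%sys.argv[2],cv2.resize(s[150:270,190:310],None,fx=3.5,fy=3.5))
wrist(sys.argv[2]+"w")
E
python3 arc.py 6,12,20,30,42,55,70,82 a1
```

```text
6.0 -0.0126 0.0493 [ 0.06 -0.3  -1.09]
12.0 -0.0125 0.0558 [-0.36 -0.1  -1.34]
20.0 -0.0113 0.0642 [ 0.46 -0.23  0.21]
30.0 -0.0082 0.0742 [ 0.23 -0.89 -0.74]
42.0 -0.0021 0.0851 [ 0.64 -0.51  0.17]
55.0 0.0071 0.0949 [-0.16 -0.58 -0.36]
70.0 0.0203 0.103 [ 0.06 -0.62 -0.48]
82.0 0.0325 0.1068 [ 0.13 -0.58 -0.39]
22.5083
```

View pics/a1.png

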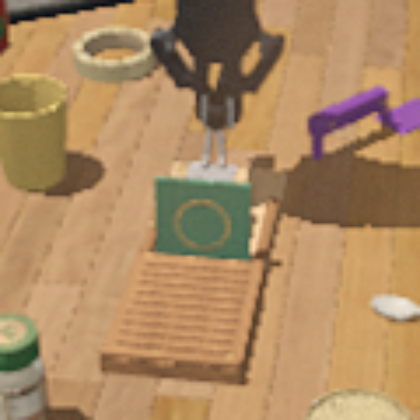

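The side view shows the lid standing nearly upright at the step, leaning on the blade. I'll push it gently over.

```bash
sed -i 's/feed=.05/feed=float(sys.argv[3]) if len(sys.argv)>3 else .05/' arc.py; python3 arc.py 88,94,100,106,114 a2 .03; python3 - <<'E'
import cv2,numpy as np
a=cv2.imread("pics/a2.png"); b=cv2.imread("pics/a2w.png")[:, 60:450]
cv2.imwrite("pics/a2c.png",np.hstack([a[:384],b]))
E
```

```text
88.0 0.0388 0.1077 [-0.58 -0.16 -0.09]
94.0 0.0453 0.1079 [-0.69 -0.52 -0.18]
100.0 0.0519 0.1074 [-0.34  0.04  0.33]
106.0 0.0584 0.1062 [0.22 0.   0.08]
114.0 0.067 0.1037 [-0.15 -0.26 -0.19]
24.6583
```

View pics/a2c.png

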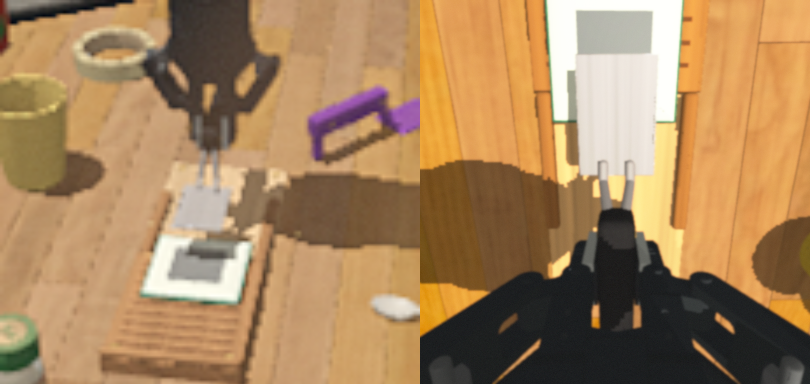

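The lid now lies flat, seal up. It overhangs the step: its rear edge is at row 121 and the step is at row 93. I'll measure the overhang and then nudge the lid fully onto the upper half with the blade tip.

```bash
python3 - <<'E'
from h import *
c,K,T=load("a2w")
print("lid rear edge",ray(60+133,121.5,K,T,.0205),ray(60+254,121.5,K,T,.0205)); print("step",ray(60+122,93,K,T,.0167),ray(60+270,92,K,T,.0167))
print(current_position(),current_t())
E
```

```text
lid rear edge [0.52398653 0.13391628 0.0205    ] [0.61334551 0.13306827 0.0205    ]
step [0.51676631 0.15386747 0.0167    ] [0.62458096 0.15352523 0.0167    ]
[0.57044205 0.06688566 0.10368479] 24.7583
```

```bash
python3 - <<'E'
from h import *
y1=np.deg2rad(89.4); o=down(y1,-.02).as_rotvec(); f0=np.load("f0.npy")
X=lambda y:.5694+.0105*(y+.012)
movel((X(.01),.01,.1037),o,feed=.12); movel((X(.01),.01,.0618),o,feed=.08); movel((X(.022),.022,.0618),o,feed=.06)
for y in (.028,.034,.04,.046,.052,.057):
    movel((X(y),y,.0618),o,feed=.03); f=F(3)-f0; print(y,f.round(2))
    if np.linalg.norm(f)>8: print("STOP"); break
movel((X(.03),.03,.0618),o,feed=.06); movel((X(.0),.0,.11),o,feed=.15)
wrist("p1"); s=snapshot("top"); print(current_t())
a=cv2.imread("pics/p1.png")
cv2.imwrite("pics/p1c.png",np.hstack([a[:300],cv2.resize(s["color"][150:240,150:260],(366,300))[:, :280]]))
E
```

```text
0.028 [-0.49 -0.18 -0.18]
0.034 [-0.13  0.13  0.6 ]
0.04 [-0.04 -0.89  0.55]
0.046 [-0.04 -0.45  0.08]
0.052 [ 0.54 -0.24  0.13]
0.057 [-0.13 -0.22  0.31]
29.85
```

View pics/p1c.png

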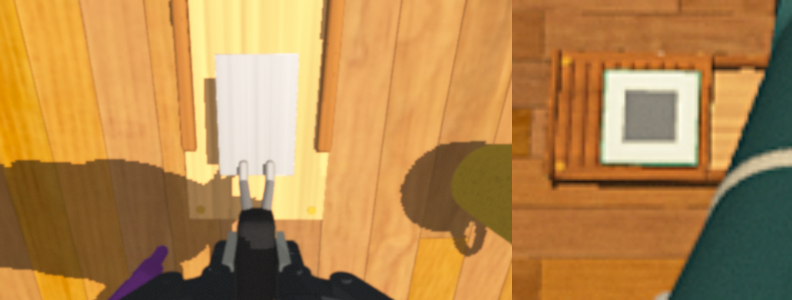

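The top view shows the lid fully on the upper half, seal up and clear of the step. Next I'll lay the spatula back.

```bash
python3 - <<'E'
from h import *
o=down(.279).as_rotvec(); g=(.508,-.2882)
movep((.5695,-.075,.11),down(np.deg2rad(89.4)).as_rotvec())
movep((*g,.10),o); movel((*g,.046),feed=.1); dwell(.2); f0=F(12); z=.046
while z>.0395:
    z-=.0005; movel((*g,z),o,feed=.02); f=F(6)-f0
    if f[2]>1.2: break
print(z,f.round(2),current_ft_torque(),current_position())
let_go(); dwell(.2); print(current_gripper_width()); movel((*g,.17),feed=.15)
dwell(.1); wrist("end"); movep((.45,-.1,.3),o); movep((.278,.56,.25),[-.7189,-3.058,0]); t=snapshot("top")["color"]; print(current_t())
a=cv2.imread("pics/end.png")[60:300,130:390]
cv2.imwrite("pics/endc.png",np.hstack([a,cv2.resize(t[120:280,100:400],(450,240))]))
E
```

```text
0.040999999999999995 [-1.27  0.67  5.89] [ 0.18844299  0.27694042 -0.03453672] [ 0.50805208 -0.2883003   0.04117891]
0.08512177133145789
40.725
```

View pics/endc.png

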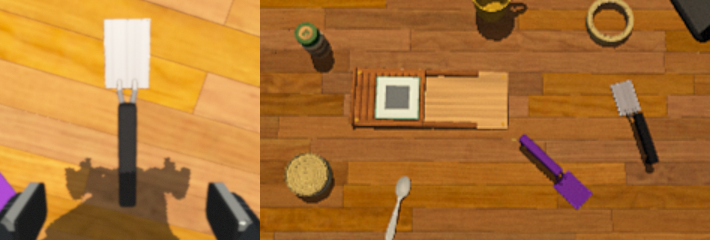

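The lid lies flat on the upper half with its seal up. The spatula is back in its original place on blade and foot, and the other things are where they were.

```bash
python3 -c "
from rig import *
print(sign_off(),current_t())"
```

```text
the job is handed in; nothing more can be done
the job is handed in; nothing more can be done
```

The lid lies flat, seal up, fully on the upper half of the board, the spatula is back on its blade and foot where I found it, and the job was handed in at about 41 s; the tip-over left the lid 20 mm over the step, so I nudged it on with the blade.

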